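# Undock a tube caddy and hang it on the rail between its neighbours

### The job

The orange tube caddy is parked in the T-track of the sloped dock. Slide it along the track to the open bay, lift it off there, and hang it by its hook on the steel rail in the free place between the blue and the white caddy, fully down on the rail, upright and let go. Leave the two hanging caddies where they are, do not drop the orange one, and leave the spray bottle behind them in place.

Things in the scene. Friction and masses are not known exactly. Their poses are not given: they have to be found in the camera images.
- caddy: Orange tube caddy to move, 260 g, yellow tab, red caps. Origin: bottom centre of its T-foot; 76 wide (y), 192 tall (z). Own frame, mm: foot flange 30x40, z 0-6; neck 14x30, z 6-16; block 60x76, z 16-56; tubes to z 125; back plate x 26-30, to z 144; bridge y +-15, x -20 to 54, z 140-146. Starts captive in the T-track, block resting on it, leaning 28 deg to the robot, z square to the slope, y along the track.
- caddy_grip (a point): Centre of the orange caddy's upright grip tab, caddy frame x 0, y 0, z 169 mm. The tab stands on the bridge: 28 (x) by 20 (y), z 146 to 192 mm; grip it across y.
- caddy_hook (a point): Middle of the orange caddy's hook slot under the bridge's +x end (caddy frame x 40, y 0, z 140 mm); meets the rail's top when hung. The slot opens downward, x 30 (back plate) to 50; the lip behind it is 4 mm thick, 30 wide, down to z 119 mm.
- dock: Fixed dock, its face sloping 28 deg down towards the robot, 150 by 260 mm (y +-130), a T-track along its y. Origin: on the table below its centre; z up, x to the slope's high side; the channel floor crosses x 0 at z 55 mm. Channel 35 mm wide, 16 deep. Lips 5 mm thick leave a 19 mm slot from y -70 to 130; from -130 to -70 there are none (open bay).
- bay (a point): Centre of the open bay at the dock's -y end (dock y -100 mm), on the track's centre line, 6 mm above the channel floor. With the foot's centre beyond dock y -90 mm (towards the open end) the caddy lifts out square to the slope; 16 mm clears it. There is no stop at this end.
- track_end (a point): Closed end of the track (dock y +124 mm), on the centre line, 6 mm above the channel floor.
- rail: Fixed hanging stand. Origin: on the table below the rail's middle; y along the rail, x away from the robot. Steel flat rail 360 long, 10 thick (x +-5), 25 high, top at z 175 mm, posts at y +-170. A rest bar below (z 55-75, front at x -9) backs the caddies. A hung caddy has the rail's axes, hook lip behind the rail, origin 39 to 41 mm in front of the rail's centre plane, 35 mm up.
- rail_mid (a point): Middle of the rail's top face. The free place is here, its centre within about 5 mm.
- hung_blue: Blue caddy with a white tab, same shape, size and frame as the orange one, hanging loose on the rail 87 to 95 mm to one side (either) of its middle. A knock can shift or unhook it.
- hung_white: White caddy with a grey tab and green caps, same shape, size and frame, hanging loose on the rail 87 to 95 mm to the other side of its middle.
- spray: White spray bottle with an orange head, 68 mm diameter, 206 mm tall, loose, at the back of the table. Origin: centre of its underside.
Things that resemble listed ones, but are neither listed nor needed, are in the scene too. What is shaped like the hung_white but pink is not meant.

How it is judged:
By the outcome, as a careful person would: the job done as asked, in the order asked, and still so for the second after the job is handed in, with the robot touching nothing.
It also fails if it takes over 46 s, if anything falls off the work surface, if the arm or the gripper's body presses on something with over 40 N, if the wrist force passes 120 N, or if a joint passes its speed limit or range.

### The arm

A 6-joint arm with a two-finger parallel gripper is mounted at the origin on the work surface. World frame = base frame: x ahead of the robot, y to its left, z up, the work surface at z = 0. Lengths are in m, angles in rad, forces in N, time in s.
With the tool pointing down it reaches from about 0.275 to 0.85 m from the base axis. Payload 19 kg.
Tool frame: the origin (TCP) lies at the very end of the fingers, on their centre line; the grasp point (between the pads) lies 19 mm behind it; z points along the fingers, y is the line along which they close (so a half turn about z gives the same grasp; the last joint's range is limited). The gripper opens to 85 mm and grips with 20 to 120 N. Pads are 22 mm wide; open, the fingers measure 114 mm over their backs; the gripper's body (76 mm by 85 mm) begins 54 mm behind the grasp point. The pads swing forward as they close: fully open they stand 13 mm farther back than shut.
Start: joints at [1.123, 0.15, 1.437, -0, 1.554, -0.134], TCP at [0.177, 0.547, 0.231] pointing down, gripper open.
Joint ranges: [-2.8, 2.8], [-0.68, 2.1], [0.12, 2.68], [-1.39, 4.53], [0.16, 2.79], [-2.81, 2.81]. Speed limits (rad/s): [1.89, 1.89, 2.22, 3.01, 3.01, 3.01].

### API

Orientations are given as [roll, pitch, yaw] about the fixed x, y, z axes, in that order (R = Rz(yaw) Ry(pitch) Rx(roll)).
In Python, from bench import robot gives the robot as it stands.
- The arm moves only by the tool play_rows, never from a script. Its argument "motion" is a list of rows, each an object of numbers: "jaw": the opening, from -1 (shut) to 1 (fully open); "x", "y", "z": the shift along the tool's x, y, z in m; "ax", "ay", "az": the turn, a rotation vector about the tool's x, y, z in degrees. A call has 1 to 5 rows; each row shifts and turns the commanded pose from where the row before left it, along the tool's axes as they then stand; what a row does not reach is not made up. A row lasts 1/12 s, in which the tool goes at most 41.7 mm and 7.16 degrees, less where a joint would pass 70% of its speed; a pose out of reach is approached as far as the arm can. A call with a gripper value outside its range is refused whole. The fingers move at their own pace and stop on an object; "newtons" is the grip in N (left out, the last holds). Time passes only in rows, so rows that do not move let the fingers close. It gives the time, the measured TCP pose, the force, the opening and the grip force at its end, in the units of the state.
- robot.observe(): the state, without advancing time (a new reading comes with each control period).
- robot.capture(name): name is "scene" or "top"; returns a dict with "color" (480x640x3 uint8, red, green, blue), "vfov" (degrees; the focal length in pixels is half the picture's height over the tangent of half this angle, whatever the lens; pixels are square), "cx", "cy" (the principal point, pixels), "camera_from_world" (4x4, takes a point from world to camera coordinates). Camera axes: x right, y down, z forward; pixel columns grow to the right and rows downward; lengths in m; the calibration is good to about 2 mm. A picture is of the moment at which its call begins. There is no depth.
- robot.finish_job(): hands the job in; it is judged then, once.
The state is a dict: "time": time; "joint_pos": joint angles; "joint_vel": joint speeds; "effort": joint torques, N m; "tcp_pos": TCP position; "ee_rot": TCP orientation; "ft_force": force on the tool from outside, world axes, zero at the start; "torque": the same for the moment, N m; "opening": finger opening in m; "grip_force": force on a finger pad.
Only numpy, scipy, OpenCV 4.12 (cv2) and the standard library are available. Lean on these libraries where they do the work, as an engineer would, in place of code of your own. Each camera call takes 0.05 s, during which the arm holds its last target. There are 200 camera calls.

## Working session

There is one attempt and no reset: what is moved stays moved. The work goes in short steps, Python scripts to look and compute and a tool call to move; the robot and the scene stay as the last step left them, time stands still between calls to the robot, and variables do not carry over. Pictures are saved under pics/ and viewed, at most 12 in all, crops included, and the job is handed in when it is done.

Besides the shell and the picture viewer there is one more tool, called after "Emit:" as name(argument=value, ...), one argument or row to a line, values as JSON. play_rows: Moves the arm, as the interface text tells. Its arguments: {"type":"object","properties":{"motion":{"type":"array"},"newtons":{"type":"number"}},"required":["motion"]}

```bash
mkdir -p pics; ls
python3 - <<'E'
from bench import robot
import cv2,numpy as np
for n in("scene","top"):
    c=robot.capture(n); cv2.imwrite(f"pics/{n}0.png",c["color"][:,:,::-1])
    print(n,c["vfov"],c["cx"],c["cy"],np.round(c["camera_from_world"],4).tolist())
print(robot.observe())
E
```

```text
pics
scene 55.95173853928068 316.2540182653525 240.94667034327824 [[0.82, 0.5722, 0.0132, -0.5062], [0.3855, -0.5351, -0.7517, -0.1191], [-0.4231, 0.6215, -0.6594, 1.3401], [0.0, 0.0, 0.0, 1.0]]
top 44.90440330194535 315.9751095975882 239.3918766021967 [[0.0186, -0.9998, 0.0042, 0.0068], [-0.9918, -0.0189, -0.1267, 0.6358], [0.1267, -0.0018, -0.9919, 1.6381], [0.0, 0.0, 0.0, 1.0]]
{'time': 0.1, 'joint_pos': array([ 1.12300956e+00,  1.50913209e-01,  1.43793929e+00,  5.02582216e-06,
        1.55382812e+00, -1.34010643e-01]), 'joint_vel': array([-0.00080132,  0.00074321,  0.00030837, -0.00030075,  0.0002286 ,
        0.00185191]), 'effort': array([ 5.24783012e-03, -7.14363027e+01, -5.71803832e+01, -2.41460612e-04,
        6.78366981e-03,  1.12646142e-04]), 'tcp_pos': array([0.17739994, 0.54671319, 0.2307626 ]), 'ee_rot': array([-3.14051511e+00, -1.50342883e-04,  2.82781636e+00]), 'ft_force': array([-0.10545714,  0.18542003, -0.12639709]), 'torque': array([-0.03706114,  0.00641052,  0.03932594]), 'grip_force': 0.0, 'opening': 0.08550349096455084}
```

View pics/scene0.png

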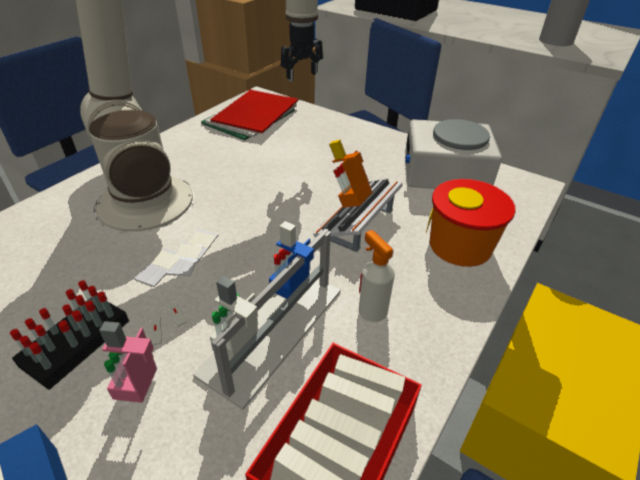

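View pics/top0.png

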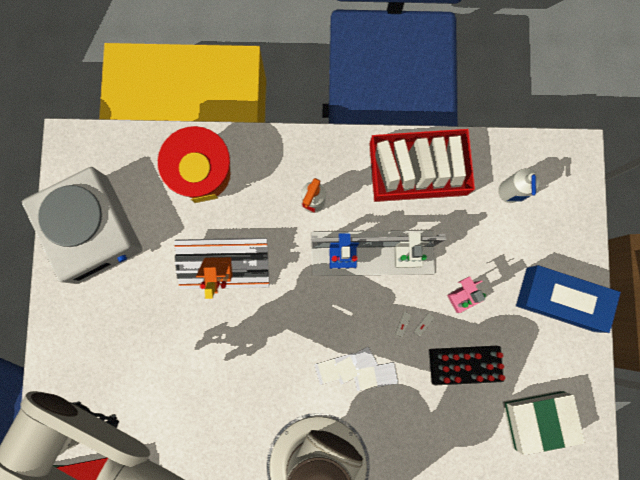

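The scene view shows the orange caddy at (350,180) on the dock and the rail with the blue (293,268) and white (237,315) caddies. The top view has the dock at x 175–268, y 240–287, the orange caddy at (212,280) and the rail from about (312,240) to (443,240).

There are some look-alikes. The pink caddy (top 468,293) is not wanted. The spray bottle with the orange head is at (312,195), and the blue-headed bottle at (518,187) is a decoy. The orange and yellow round pot at (193,163) is not a caddy. I'll confirm the caddy with enlarged crops.

Run:
```python
import cv2,numpy as np
t=cv2.imread("pics/top0.png");s=cv2.imread("pics/scene0.png")
a=cv2.resize(t[225:307,165:290],None,fx=6,fy=6,interpolation=cv2.INTER_CUBIC)
cv2.imwrite("pics/c_dock.png",a)
a=cv2.resize(t[220:282,300:455],None,fx=5,fy=5,interpolation=cv2.INTER_CUBIC)
b=cv2.resize(s[130:250,300:455],None,fx=5,fy=5,interpolation=cv2.INTER_CUBIC)[:,:775]
b=s[130:250,300:455]; b=cv2.resize(b,None,fx=2.4,fy=2.4,interpolation=cv2.INTER_CUBIC)
o=np.zeros((600,775,3),np.uint8);o[:310,:775]=a;o[310:598,:372]=b
b=cv2.resize(s[220:400,190:340],None,fx=1.6,fy=1.6,interpolation=cv2.INTER_CUBIC);o[310:598,400:640]=b
cv2.imwrite("pics/c_rail.png",o)
```

```text
(no output)
```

View pics/c_dock.png

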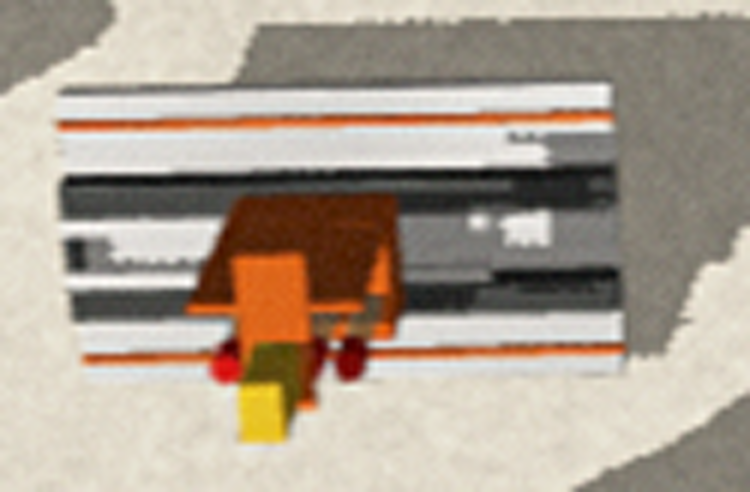

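View pics/c_rail.png

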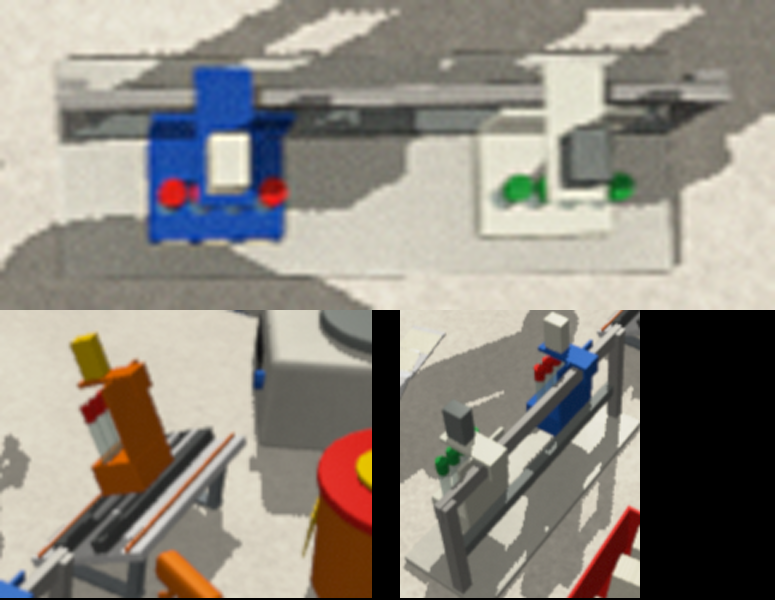

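The crops confirm the orange caddy: yellow tab top at crop (262,411), red caps and foot in the slot. The bay is at the right-hand (-y) end, with blue at the rail's +y side and white at the -y side. Next I measure the dock corners, tab top and rail edges by ray casting.

```bash
cat > h.py <<'E'
import cv2,numpy as np
from scipy.spatial.transform import Rotation as R
from bench import robot
def ray(c,u,v):
    f=240/np.tan(np.radians(c["vfov"]/2)); T=np.array(c["camera_from_world"])
    d=T[:3,:3].T@np.array([(u-c["cx"])/f,(v-c["cy"])/f,1]); return -T[:3,:3].T@T[:3,3],d
def onz(c,u,v,z):
    o,d=ray(c,u,v); return o+d*(z-o[2])/d[2]
def tri(*rays):
    A=0;b=0
    for o,d in rays:
        d=d/np.linalg.norm(d);P=np.eye(3)-np.outer(d,d);A=A+P;b=b+P@o
    return np.linalg.solve(A,b)
def proj(c,p):
    f=240/np.tan(np.radians(c["vfov"]/2)); q=(np.array(c["camera_from_world"])@np.r_[p,1])[:3]
    return q[:2]/q[2]*f+[c["cx"],c["cy"]]
def mask(c,lo,hi,box):
    h=cv2.cvtColor(c["color"],cv2.COLOR_RGB2HSV);m=cv2.inRange(h,lo,hi);k=np.zeros_like(m)
    x0,y0,x1,y1=box;k[y0:y1,x0:x1]=m[y0:y1,x0:x1];return k
def delta(tp,Rt):  # tool-axis shift (mm) from the measured pose, and turn (deg) to target
    s=robot.observe();Rc=R.from_euler("xyz",s["ee_rot"])
    return np.round(Rc.inv().apply(tp-s["tcp_pos"])*1e3,1),np.round((Rc.inv()*Rt).as_rotvec(degrees=True),2)
E
python3 - <<'E'
from h import *
c=robot.capture("top");s=robot.capture("scene")
np.set_printoptions(precision=4,suppress=True)
D=lambda x,y:(165+(x+.5)/6-.5,225+(y+.5)/6-.5)
for n,p,z in(("HL",(58,90),.104),("HR",(610,83),.104),("LL",(83,378),.034),("LR",(625,370),.034)):
    print(n,onz(c,*D(*p),z))
m=mask(c,(22,120,150),(35,255,255),(195,275,230,305))
ys,xs=np.nonzero(m);print("tab top px",xs.mean(),ys.mean(),xs.min(),xs.max(),ys.min(),ys.max(),len(xs),onz(c,xs.mean(),ys.mean(),.2245))
Q=lambda x,y:(300+(x+.5)/5-.5,220+(y+.5)/5-.5)
for n,p in(("RL front",(58,107)),("RL back",(58,88)),("RR front",(729,101)),("RR back",(729,83))):print(n,onz(c,*Q(*p),.175))
# tab tops z=.227 (35+192)
print("blue tab",onz(c,*Q(229,161),.227)," hook end z.181",onz(c,*Q(222,68),.181))
print("white tab",onz(c,*Q(592,157),.227),onz(c,*Q(573,57),.181))
# scene yellow
m=mask(s,(20,120,60),(35,255,255),(325,135,350,165));ys,xs=np.nonzero(m);print("scene tab",xs.mean(),ys.mean(),len(xs))
E
```

```text
HL [0.6194 0.4124 0.104 ]
HR [0.6275 0.1571 0.104 ]
LL [0.4895 0.4106 0.034 ]
LR [0.4982 0.1518 0.034 ]
tab top px 208.21621621621622 293.6081081081081 205 212 289 298 74 [0.4681 0.29   0.2245]
RL front [0.6138 0.0316 0.175 ]
RL back [0.624  0.0318 0.175 ]
RR front [ 0.6238 -0.3251  0.175 ]
RR back [ 0.6335 -0.3251  0.175 ]
blue tab [ 0.5811 -0.0568  0.227 ]  hook end z.181 [ 0.6356 -0.0549  0.181 ]
white tab [ 0.5867 -0.2427  0.227 ] [ 0.645  -0.2411  0.181 ]
scene tab 337.1039603960396 148.96534653465346 202
```

Run:
```python
from h import *
c=robot.capture("top");s=robot.capture("scene")
np.set_printoptions(precision=4,suppress=True)
n=R.from_euler("y",-28,degrees=True)
for ox,oy in((.5655,.2932),(.558,.2932)):
    P=np.array([[x,y,z] for x in(-.014,.014) for y in(-.01,.01) for z in(.146,.192)])
    W=R.from_euler("z",.032).apply(n.apply(P))+[ox,.2932-.0 ,.055]
    for k,m in((c,mask(c,(20,100,40),(36,255,255),(195,270,230,305))),(s,mask(s,(20,100,40),(36,255,255),(320,130,355,170)))):
        q=np.array([proj(k,w) for w in W]);ys,xs=np.nonzero(m)
        print(ox,q.min(0),q.max(0),"| seen",xs.min(),ys.min(),xs.max(),ys.max())
```

```text
0.5655 [203.8461 278.1074] [215.307  295.7394] | seen 205 282 214 298
0.5655 [330.4069 138.1596] [349.06   159.2538] | seen 329 140 344 158
0.558 [203.7185 280.9883] [215.191  298.6963] | seen 205 282 214 298
0.558 [328.0087 137.3229] [346.6366 158.3779] | seen 329 140 344 158
```

```bash
cat >> h.py <<'E'
def tool(yaw,tilt):  # tool z pointing down, leaning 'tilt' deg with the dock
    a=np.radians(tilt);M=np.array([[-np.cos(a),0,np.sin(a)],[0,1,0],[-np.sin(a),0,-np.cos(a)]])
    return R.from_euler("z",yaw)*R.from_matrix(M)
O=np.array([.558,.2932,.055]);YD=.031
def cad(z,s=0,tilt=28):
    return O+R.from_euler("z",YD).apply([-z*np.sin(np.radians(tilt)),s,z*np.cos(np.radians(tilt))])
E
python3 - <<'E'
from h import *
print(delta(cad(.250),tool(YD,28)),cad(.25),cad(.153))
E
```

```text
(array([-329.8, -163.5,  -44.6]), array([ -4.85, -27.73, -19.35])) [0.4406885  0.28956218 0.2757369 ] [0.48620536 0.29097365 0.19009098]
```

Emit:
play_rows(
  motion=[
    {"x": -0.033, "y": -0.0163, "z": -0.0045, "jaw": 1},
    {"x": -0.033, "y": -0.0163, "z": -0.0045, "jaw": 1},
    {"x": -0.033, "y": -0.0163, "z": -0.0045, "jaw": 1},
    {"x": -0.033, "y": -0.0163, "z": -0.0045, "jaw": 1},
    {"x": -0.033, "y": -0.0163, "z": -0.0045, "jaw": 1},
  ],
)

```text
validation failed for argument at $.mo...
```

Emit:
play_rows(
  motion=[
    {"x": -0.033, "y": -0.0163, "z": -0.0045, "jaw": 1},
    {"x": -0.033, "y": -0.0163, "z": -0.0045, "jaw": 1},
    {"x": -0.033, "y": -0.0163, "z": -0.0045, "jaw": 1},
    {"x": -0.033, "y": -0.0163, "z": -0.0045, "jaw": 1},
    {"x": -0.033, "y": -0.0163, "z": -0.0045, "jaw": 1},
  ],
)

```text
validation failed for argument at $.mo...
```

Emit:
play_rows(
  motion=[
    {"ax": -0.97, "ay": -5.55, "az": -3.87},
    {"ax": -0.97, "ay": -5.55, "az": -3.87},
    {"ax": -0.97, "ay": -5.55, "az": -3.87},
    {"ax": -0.97, "ay": -5.55, "az": -3.87},
    {"ax": -0.97, "ay": -5.55, "az": -3.87},
  ],
)

```text
validation failed for argument at $.mo...
```

Run:
```python
from h import *
print(delta(cad(.250),tool(YD,28)),delta(cad(.153),tool(YD,28))); s=robot.observe();print(s["time"],s["tcp_pos"],s["ee_rot"],s["ft_force"])
```

```text
(array([-329.8, -163.5,  -44.6]), array([ -4.85, -27.73, -19.35])) (array([-372.7, -148.1,   41.1]), array([ -4.85, -27.73, -19.35]))
0.3 [0.17745321 0.54684065 0.23113181] [-3.14121207e+00 -5.08697182e-05  2.82781560e+00] [-0.6138842  -0.39440636 -0.98831323]
```

Emit:
play_rows(
  motion=[
    {"jaw": 1, "x": -0.033, "y": -0.0163, "z": -0.0045, "ax": 0, "ay": 0, "az": 0},
    {"jaw": 1, "x": -0.033, "y": -0.0163, "z": -0.0045, "ax": 0, "ay": 0, "az": 0},
    {"jaw": 1, "x": -0.033, "y": -0.0163, "z": -0.0045, "ax": 0, "ay": 0, "az": 0},
    {"jaw": 1, "x": -0.033, "y": -0.0163, "z": -0.0045, "ax": 0, "ay": 0, "az": 0},
    {"jaw": 1, "x": -0.033, "y": -0.0163, "z": -0.0045, "ax": 0, "ay": 0, "az": 0},
  ],
)

```text
time: 0.72
tcp_pos: [0.3101, 0.4171, 0.254]
ee_rot: [3.142, 0.0, 2.828]
ft_force: [0.7, 0.7, -1.1]
opening: 0.0853
grip_force: 0.0
```

All keys are required in each row. Continuing with the same motion.

Emit:
play_rows(
  motion=[
    {"jaw": 1, "x": -0.033, "y": -0.0163, "z": -0.0045, "ax": 0, "ay": 0, "az": 0},
    {"jaw": 1, "x": -0.033, "y": -0.0163, "z": -0.0045, "ax": 0, "ay": 0, "az": 0},
    {"jaw": 1, "x": -0.033, "y": -0.0163, "z": -0.0045, "ax": 0, "ay": 0, "az": 0},
    {"jaw": 1, "x": -0.033, "y": -0.0163, "z": -0.0045, "ax": 0, "ay": 0, "az": 0},
    {"jaw": 1, "x": -0.033, "y": -0.0163, "z": -0.0045, "ax": 0, "ay": 0, "az": 0},
  ],
)

```text
time: 1.13
tcp_pos: [0.442, 0.2884, 0.2766]
ee_rot: [3.141, 0.0, 2.828]
ft_force: [0.3, 1.7, 0.7]
opening: 0.0855
grip_force: 0.0
```

Emit:
play_rows(
  motion=[
    {"jaw": 1, "x": 0, "y": 0, "z": 0, "ax": -0.97, "ay": -5.55, "az": -3.87},
    {"jaw": 1, "x": 0, "y": 0, "z": 0, "ax": -0.97, "ay": -5.55, "az": -3.87},
    {"jaw": 1, "x": 0, "y": 0, "z": 0, "ax": -0.97, "ay": -5.55, "az": -3.87},
    {"jaw": 1, "x": 0, "y": 0, "z": 0, "ax": -0.97, "ay": -5.55, "az": -3.87},
    {"jaw": 1, "x": 0, "y": 0, "z": 0, "ax": -0.97, "ay": -5.55, "az": -3.87},
  ],
)

```text
time: 1.55
tcp_pos: [0.4411, 0.2901, 0.2769]
ee_rot: [-3.141, 0.495, -3.107]
ft_force: [0.0, -0.8, 0.3]
opening: 0.0852
grip_force: 0.0
```

Run:
```python
from h import *
print(delta(cad(.250),tool(YD,28)),delta(cad(.153),tool(YD,28))); s=robot.observe();print(s["time"],s["tcp_pos"],s["ee_rot"],s["ft_force"])
```

```text
(array([ 1. , -0.6,  0.8]), array([0.09, 0.33, 0.18])) (array([ 1.5, -0.7, 97.8]), array([0.09, 0.33, 0.18]))
1.55 [0.44113949 0.29013752 0.27687241] [-3.14141065  0.49451003 -3.10697621] [ 0.04579574 -0.80067464  0.26248124]
```

Emit:
play_rows(
  motion=[
    {"jaw": 1, "x": 0.0015, "y": -0.0007, "z": 0.03, "ax": 0, "ay": 0.3, "az": 0.2},
    {"jaw": 1, "x": 0, "y": 0, "z": 0.03, "ax": 0, "ay": 0, "az": 0},
    {"jaw": 1, "x": 0, "y": 0, "z": 0.025, "ax": 0, "ay": 0, "az": 0},
    {"jaw": 1, "x": 0, "y": 0, "z": 0.012, "ax": 0, "ay": 0, "az": 0},
    {"jaw": 1, "x": 0, "y": 0, "z": 0, "ax": 0, "ay": 0, "az": 0},
  ],
)

```text
time: 1.97
tcp_pos: [0.4849, 0.29, 0.1872]
ee_rot: [-3.142, 0.48, -3.114]
ft_force: [0.1, -0.1, -0.3]
opening: 0.0853
grip_force: 0.0
```

Run:
```python
from h import *
print(delta(cad(.153),tool(YD,28)))
o=[]
for n,(x0,y0,x1,y1) in(("top",(165,220,290,315)),("scene",(290,100,415,240))):
    c=robot.capture(n)["color"][y0:y1,x0:x1,::-1];o.append(cv2.resize(c,(390,int(390*(y1-y0)/(x1-x0))),interpolation=cv2.INTER_CUBIC))
H=max(a.shape[0] for a in o);im=np.zeros((H,790,3),np.uint8)
for i,a in enumerate(o):im[:a.shape[0],400*i:400*i+390]=a
cv2.imwrite("pics/g1.png",im)
```

```text
(array([-2.6,  0.9, -2. ]), array([-0.11, -0.47, -0.2 ]))
```

View pics/g1.png

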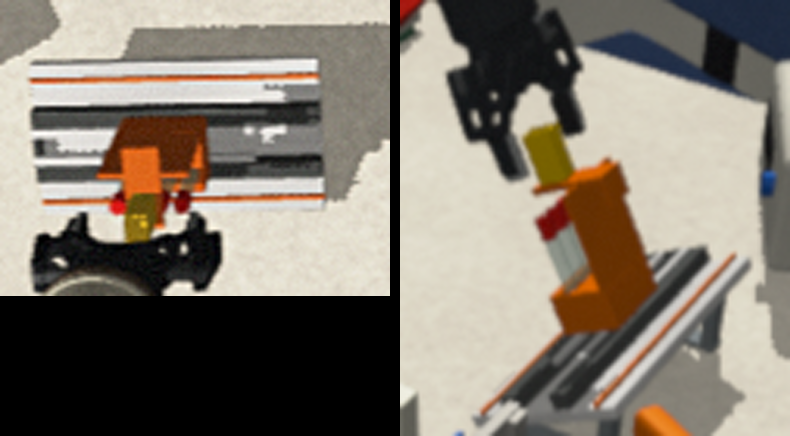

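The picture shows the open fingers straddling the yellow tab at about crop (140,215), centred along y. I'll trim the pose and close.

Emit:
play_rows(
  motion=[
    {"jaw": 1, "x": -0.0025, "y": 0.001, "z": -0.002, "ax": -0.1, "ay": -0.4, "az": -0.2},
    {"jaw": -1, "x": 0, "y": 0, "z": 0, "ax": 0, "ay": 0, "az": 0},
    {"jaw": -1, "x": 0, "y": 0, "z": 0, "ax": 0, "ay": 0, "az": 0},
    {"jaw": -1, "x": 0, "y": 0, "z": 0, "ax": 0, "ay": 0, "az": 0},
    {"jaw": -1, "x": 0, "y": 0, "z": 0, "ax": 0, "ay": 0, "az": 0},
  ],
  newtons=60,
)

```text
time: 2.48
tcp_pos: [0.4862, 0.2918, 0.1932]
ee_rot: [3.139, 0.492, -3.111]
ft_force: [0.2, 0.0, 0.4]
opening: 0.0389
grip_force: 0.0
```

Emit:
play_rows(
  motion=[
    {"jaw": -1, "x": 0, "y": 0, "z": 0, "ax": 0, "ay": 0, "az": 0},
    {"jaw": -1, "x": 0, "y": 0, "z": 0, "ax": 0, "ay": 0, "az": 0},
    {"jaw": -1, "x": 0, "y": 0, "z": 0, "ax": 0, "ay": 0, "az": 0},
    {"jaw": -1, "x": 0, "y": 0, "z": 0, "ax": 0, "ay": 0, "az": 0},
    {"jaw": -1, "x": 0, "y": 0, "z": 0, "ax": 0, "ay": 0, "az": 0},
  ],
  newtons=60,
)

```text
time: 2.9
tcp_pos: [0.4862, 0.2916, 0.1928]
ee_rot: [3.14, 0.491, -3.111]
ft_force: [-5.7, -2.2, 4.4]
opening: 0.0194
grip_force: 59.7
```

Run:
```python
from h import *
print(delta(cad(.153),tool(YD,28)),delta(cad(.153,-.113),tool(YD,28)))
```

```text
(array([ 1.3, -0.6,  2.4]), array([ 0.1 ,  0.12, -0.01])) (array([   1.2, -113.6,    2.2]), array([ 0.1 ,  0.12, -0.01]))
```

Gripped at 19.4 mm, 60 N. Next I slide it along -y.

Emit:
play_rows(
  motion=[
    {"jaw": -1, "x": 0, "y": -0.006, "z": 0, "ax": 0, "ay": 0, "az": 0},
    {"jaw": -1, "x": 0, "y": -0.008, "z": 0, "ax": 0, "ay": 0, "az": 0},
    {"jaw": -1, "x": 0, "y": -0.01, "z": 0, "ax": 0, "ay": 0, "az": 0},
    {"jaw": -1, "x": 0, "y": -0.01, "z": 0, "ax": 0, "ay": 0, "az": 0},
    {"jaw": -1, "x": 0, "y": -0.006, "z": 0, "ax": 0, "ay": 0, "az": 0},
  ],
)

```text
time: 3.32
tcp_pos: [0.4875, 0.2506, 0.1926]
ee_rot: [3.14, 0.491, -3.111]
ft_force: [-0.2, 1.2, -1.1]
opening: 0.0193
grip_force: 59.0
```

Emit:
play_rows(
  motion=[
    {"jaw": -1, "x": 0, "y": -0.012, "z": 0, "ax": 0, "ay": 0, "az": 0},
    {"jaw": -1, "x": 0, "y": -0.012, "z": 0, "ax": 0, "ay": 0, "az": 0},
    {"jaw": -1, "x": 0, "y": -0.012, "z": 0, "ax": 0, "ay": 0, "az": 0},
    {"jaw": -1, "x": 0, "y": -0.012, "z": 0, "ax": 0, "ay": 0, "az": 0},
    {"jaw": -1, "x": 0, "y": -0.008, "z": 0, "ax": 0, "ay": 0, "az": 0},
  ],
)

```text
time: 3.73
tcp_pos: [0.4892, 0.1945, 0.1924]
ee_rot: [3.14, 0.491, -3.111]
ft_force: [-0.4, 0.1, -1.2]
opening: 0.0192
grip_force: 58.8
```

Emit:
play_rows(
  motion=[
    {"jaw": -1, "x": 0, "y": -0.008, "z": 0, "ax": 0, "ay": 0, "az": 0},
    {"jaw": -1, "x": 0, "y": -0.006, "z": 0, "ax": 0, "ay": 0, "az": 0},
    {"jaw": -1, "x": 0, "y": -0.003, "z": 0, "ax": 0, "ay": 0, "az": 0},
    {"jaw": -1, "x": 0, "y": 0, "z": 0, "ax": 0, "ay": 0, "az": 0},
    {"jaw": -1, "x": 0, "y": 0, "z": 0, "ax": 0, "ay": 0, "az": 0},
  ],
)

```text
time: 4.15
tcp_pos: [0.4899, 0.1787, 0.1925]
ee_rot: [3.14, 0.491, -3.111]
ft_force: [-0.3, -0.5, -1.4]
opening: 0.0192
grip_force: 58.7
```

Run:
```python
from h import *
print(delta(cad(.153,-.113),tool(YD,28)))
o=[]
for n,(x0,y0,x1,y1) in(("top",(165,220,290,315)),("scene",(290,100,415,240))):
    c=robot.capture(n)["color"][y0:y1,x0:x1,::-1];o.append(cv2.resize(c,(390,int(390*(y1-y0)/(x1-x0))),interpolation=cv2.INTER_CUBIC))
H=max(a.shape[0] for a in o);im=np.zeros((H,790,3),np.uint8)
for i,a in enumerate(o):im[:a.shape[0],400*i:400*i+390]=a
cv2.imwrite("pics/g2.png",im)
```

```text
(array([ 1.3, -0.7,  2. ]), array([ 0.1 ,  0.13, -0.02]))
```

View pics/g2.png

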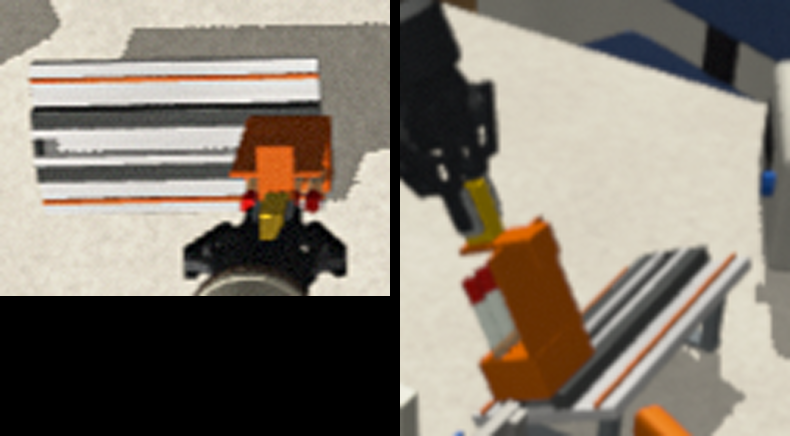

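The caddy is in the bay with its block overhanging the open end by about 10 mm (crop x 330 against 322). I'll lift it out square to the slope.

Emit:
play_rows(
  motion=[
    {"jaw": -1, "x": 0, "y": 0, "z": -0.004, "ax": 0, "ay": 0, "az": 0},
    {"jaw": -1, "x": 0, "y": 0, "z": -0.005, "ax": 0, "ay": 0, "az": 0},
    {"jaw": -1, "x": 0, "y": 0, "z": -0.003, "ax": 0, "ay": 0, "az": 0},
    {"jaw": -1, "x": 0, "y": 0, "z": 0, "ax": 0, "ay": 0, "az": 0},
    {"jaw": -1, "x": 0, "y": 0, "z": 0, "ax": 0, "ay": 0, "az": 0},
  ],
)

```text
time: 4.67
tcp_pos: [0.4842, 0.1787, 0.2035]
ee_rot: [3.139, 0.492, -3.111]
ft_force: [-0.3, -1.1, -2.9]
opening: 0.0194
grip_force: 58.8
```

Weight only, so it is free. I'll lift further and then compute the upright transit.

Emit:
play_rows(
  motion=[
    {"jaw": -1, "x": 0, "y": 0, "z": -0.02, "ax": 0, "ay": 0, "az": 0},
    {"jaw": -1, "x": 0, "y": 0, "z": -0.03, "ax": 0, "ay": 0, "az": 0},
    {"jaw": -1, "x": 0, "y": 0, "z": -0.03, "ax": 0, "ay": 0, "az": 0},
    {"jaw": -1, "x": 0, "y": 0, "z": -0.02, "ax": 0, "ay": 0, "az": 0},
    {"jaw": -1, "x": 0, "y": 0, "z": 0, "ax": 0, "ay": 0, "az": 0},
  ],
)

```text
time: 5.08
tcp_pos: [0.4369, 0.1773, 0.2957]
ee_rot: [3.138, 0.497, -3.111]
ft_force: [0.3, -0.4, -0.7]
opening: 0.0193
grip_force: 60.1
```

```bash
cat >> h.py <<'E'
YR=.0275
def rl(x,y,z): return np.array([.6239,-.148,0])+R.from_euler("z",YR).apply([x,y,z])
E
python3 - <<'E'
from h import *
s=robot.observe();Rc=R.from_euler("xyz",s["ee_rot"]);Rt=tool(YR,0)
print(s["tcp_pos"],(Rc.inv()*Rt).as_rotvec(degrees=True))
A=rl(-.150,0,.42);print(A,"after turn",Rt.inv().apply(A-s["tcp_pos"])*1e3)
E
```

```text
[0.43687252 0.17728065 0.29572539] [ 0.26058257 28.4635126   0.22313011]
[ 0.47395672 -0.15212448  0.42      ] after turn [ -28.01267088 -330.30027056 -124.27461325]
```

Emit:
play_rows(
  motion=[
    {"jaw": -1, "x": 0, "y": 0, "z": 0, "ax": 0, "ay": 5.7, "az": 0},
    {"jaw": -1, "x": 0, "y": 0, "z": 0, "ax": 0.2, "ay": 5.7, "az": 0.2},
    {"jaw": -1, "x": 0, "y": 0, "z": 0, "ax": 0, "ay": 5.7, "az": 0},
    {"jaw": -1, "x": 0, "y": 0, "z": 0, "ax": 0, "ay": 5.7, "az": 0},
    {"jaw": -1, "x": 0, "y": 0, "z": 0, "ax": 0, "ay": 5.6, "az": 0},
  ],
)

```text
time: 5.5
tcp_pos: [0.4376, 0.1769, 0.2907]
ee_rot: [-3.142, -0.009, -3.114]
ft_force: [0.2, 0.3, -3.0]
opening: 0.0192
grip_force: 60.0
```

Emit:
play_rows(
  motion=[
    {"jaw": -1, "x": 0, "y": 0, "z": -0.03, "ax": 0, "ay": 0, "az": 0},
    {"jaw": -1, "x": 0, "y": 0, "z": -0.036, "ax": 0, "ay": 0, "az": 0},
    {"jaw": -1, "x": 0, "y": 0, "z": -0.036, "ax": 0, "ay": 0, "az": 0},
    {"jaw": -1, "x": -0.01, "y": -0.02, "z": -0.022, "ax": 0, "ay": 0, "az": 0},
    {"jaw": -1, "x": -0.018, "y": -0.03, "z": 0, "ax": 0, "ay": 0, "az": 0},
  ],
)

```text
time: 5.92
tcp_pos: [0.4675, 0.1287, 0.4193]
ee_rot: [3.141, 0.002, -3.111]
ft_force: [1.7, 0.2, -2.2]
opening: 0.0195
grip_force: 60.0
```

Emit:
play_rows(
  motion=[
    {"jaw": -1, "x": 0, "y": -0.036, "z": 0, "ax": 0, "ay": 0, "az": 0},
    {"jaw": -1, "x": 0, "y": -0.036, "z": 0, "ax": 0, "ay": 0, "az": 0},
    {"jaw": -1, "x": 0, "y": -0.036, "z": 0, "ax": 0, "ay": 0, "az": 0},
    {"jaw": -1, "x": 0, "y": -0.036, "z": 0, "ax": 0, "ay": 0, "az": 0},
    {"jaw": -1, "x": 0, "y": -0.036, "z": 0, "ax": 0, "ay": 0, "az": 0},
  ],
)

```text
time: 6.33
tcp_pos: [0.4722, -0.0542, 0.4141]
ee_rot: [-3.141, -0.005, -3.114]
ft_force: [1.3, 1.3, -3.0]
opening: 0.0193
grip_force: 60.0
```

Emit:
play_rows(
  motion=[
    {"jaw": -1, "x": 0, "y": -0.036, "z": 0, "ax": 0, "ay": 0, "az": 0},
    {"jaw": -1, "x": 0, "y": -0.036, "z": 0, "ax": 0, "ay": 0, "az": 0},
    {"jaw": -1, "x": 0, "y": -0.028, "z": 0, "ax": 0, "ay": 0, "az": 0},
    {"jaw": -1, "x": 0, "y": 0, "z": 0, "ax": 0, "ay": 0, "az": 0},
    {"jaw": -1, "x": 0, "y": 0, "z": 0, "ax": 0, "ay": 0, "az": 0},
  ],
)

```text
time: 6.75
tcp_pos: [0.475, -0.1538, 0.4137]
ee_rot: [3.141, -0.006, -3.117]
ft_force: [0.0, 0.6, -1.5]
opening: 0.0197
grip_force: 60.4
```

Run:
```python
from h import *
Rt=tool(YR,0)
print(delta(rl(-.150,0,.42),Rt),delta(rl(-.042,0,.42),Rt),delta(rl(-.042,0,.24),Rt))
c=robot.capture("top");s=robot.capture("scene")
a=c["color"][190:330,300:460,::-1];b=s["color"][130:330,180:380,::-1]
im=np.zeros((390,790,3),np.uint8);im[:341,:390]=cv2.resize(a,(390,341),interpolation=cv2.INTER_CUBIC);im[:390,400:]=cv2.resize(b,(390,390),interpolation=cv2.INTER_CUBIC)
cv2.imwrite("pics/g3.png",im)
```

```text
(array([ 1.1,  1.7, -6.3]), array([ 0.03, -0.36, -0.17])) (array([-106.9,    2. ,   -7. ]), array([ 0.03, -0.36, -0.17])) (array([-108. ,    1.9,  173. ]), array([ 0.03, -0.36, -0.17]))
```

View pics/g3.png

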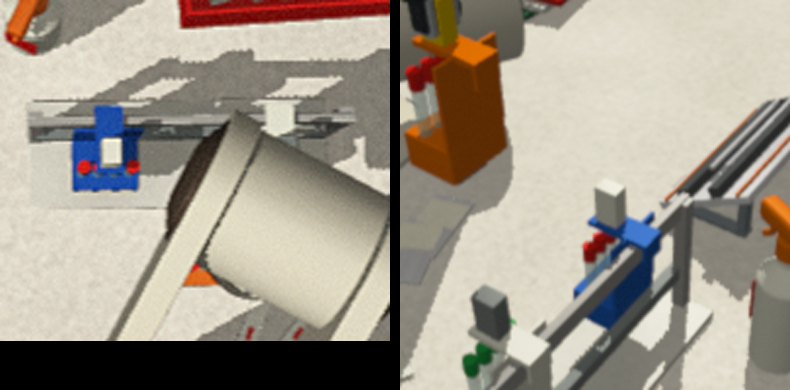

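The caddy is upright, free and in front of the rail (orange block at scene crop (455,130)). Blue and white have not moved, and the top view is hidden by the arm. Next I move over the slot and part way down.

Emit:
play_rows(
  motion=[
    {"jaw": -1, "x": -0.025, "y": 0.002, "z": 0, "ax": 0, "ay": -0.3, "az": -0.2},
    {"jaw": -1, "x": -0.035, "y": 0, "z": 0, "ax": 0, "ay": 0, "az": 0},
    {"jaw": -1, "x": -0.03, "y": 0, "z": 0, "ax": 0, "ay": 0, "az": 0},
    {"jaw": -1, "x": -0.018, "y": 0, "z": 0, "ax": 0, "ay": 0, "az": 0},
    {"jaw": -1, "x": 0, "y": 0, "z": 0, "ax": 0, "ay": 0, "az": 0},
  ],
)

```text
time: 7.27
tcp_pos: [0.5856, -0.1454, 0.413]
ee_rot: [3.141, -0.001, -3.108]
ft_force: [-0.6, 0.6, -3.0]
opening: 0.0192
grip_force: 60.1
```

Emit:
play_rows(
  motion=[
    {"jaw": -1, "x": 0, "y": 0, "z": 0.03, "ax": 0, "ay": 0, "az": 0},
    {"jaw": -1, "x": 0, "y": 0, "z": 0.04, "ax": 0, "ay": 0, "az": 0},
    {"jaw": -1, "x": 0, "y": 0, "z": 0.03, "ax": 0, "ay": 0, "az": 0},
    {"jaw": -1, "x": 0, "y": 0, "z": 0, "ax": 0, "ay": 0, "az": 0},
    {"jaw": -1, "x": 0, "y": 0, "z": 0, "ax": 0, "ay": 0, "az": 0},
  ],
)

```text
time: 7.68
tcp_pos: [0.5822, -0.146, 0.3153]
ee_rot: [3.141, -0.001, -3.11]
ft_force: [0.2, -0.7, -1.8]
opening: 0.0195
grip_force: 60.1
```

Run:
```python
from h import *
Rt=tool(YR,0);ss=robot.observe();print(ss["tcp_pos"],ss["ft_force"])
print(delta(rl(-.0407,0,.26),Rt))
c=robot.capture("top");s=robot.capture("scene")
a=c["color"][190:330,300:460,::-1];b=s["color"][160:330,190:360,::-1]
im=np.zeros((500,790,3),np.uint8);im[:245,:280]=cv2.resize(a,(280,245),interpolation=cv2.INTER_CUBIC);im[:500,290:]=cv2.resize(b,(500,500),interpolation=cv2.INTER_CUBIC)
cv2.imwrite("pics/g4.png",im)
T=ss["tcp_pos"];Rc=R.from_euler("xyz",ss["ee_rot"])
def cp(x,y,z): return T+Rc.apply([-(x-.0013),y,-(z-.1554)])
for n,p in(("bridge end",(.054,0,.146)),("lipbot +y",(.054,.015,.119)),("lipbot -y",(.054,-.015,.119)),("plate bot +y",(.030,.038,.016)),("plate bot -y",(.030,-.038,.016)),("br+y",(.054,.015,.146)),("br-y",(.054,-.015,.146))):
    q=proj(s,cp(*p));print(n,np.round(q,1),"crop",np.round((q-[190,160])*500/170+[290,0],0))
```

```text
[ 0.58216292 -0.14598667  0.31529513] [ 0.20297458 -0.72810262 -1.76100302]
(array([-1. , -3.2, 55.3]), array([ 0.02, -0.05,  0.25]))
bridge end [279.1 225.3] crop [552. 192.]
lipbot +y [284.7 232.6] crop [569. 213.]
lipbot -y [274.6 241.8] crop [539. 241.]
plate bot +y [283.4 261.5] crop [565. 299.]
plate bot -y [259.6 284.8] crop [495. 367.]
br+y [284.2 220.8] crop [567. 179.]
br-y [273.8 229.9] crop [536. 206.]
```

View pics/g4.png

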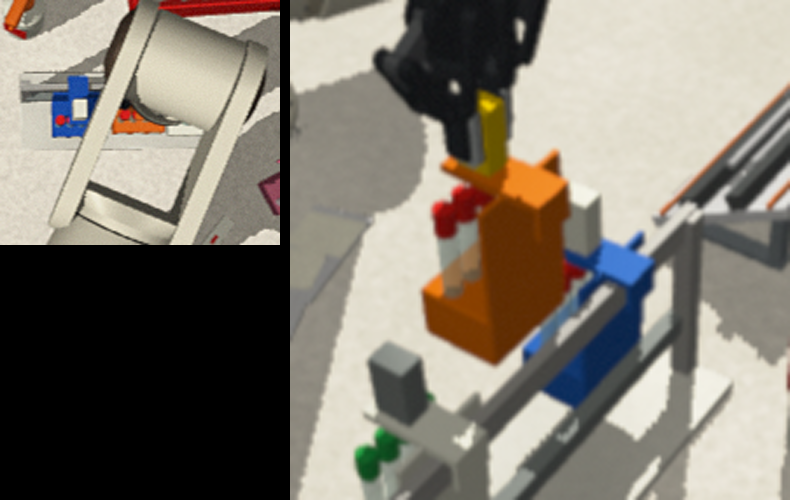

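Good agreement: predicted orange bridge corners at (567,179) and (536,206), seen at about (569,182) and (540,207). As a cross-check, I project the hung blue and white bridge ends with the same scene calibration.

Run:
```python
from h import *
s=robot.capture("scene")
f=lambda q:np.round((q-[190,160])*500/170+[290,0],0)
for n,d in(("blue",.0925),("white",-.0945)):
  for p in((.054,.015,.146),(.054,-.015,.146),(.03,.038,.016),(.03,-.038,.016)):
    print(n,p,f(proj(s,rl(-.040+p[0],d+p[1],.035+p[2]))))
for y in(.06,0,-.06):
  for x in(-.005,.005): print("rail top",x,y,f(proj(s,rl(x,y,.175))))
a=cv2.resize(s["color"][195:310,215:330,::-1],(598,598),interpolation=cv2.INTER_CUBIC)
for d,col in((.0925,(0,255,255)),(-.0945,(0,255,0))):
  for p in((.054,.015,.146),(.054,-.015,.146),(.03,.038,.016),(.03,-.038,.016)):
    q=(proj(s,rl(-.040+p[0],d+p[1],.035+p[2]))-[215,195]+.5)*5.2;cv2.circle(a,tuple(int(v) for v in q),3,col,1)
for x in(-.005,.005):
    P=[tuple(int(v) for v in (proj(s,rl(x,y,.175))-[215,195]+.5)*5.2) for y in(.17,-.17)];cv2.line(a,*P,(0,0,255),1)
T=robot.observe();Rc=R.from_euler("xyz",T["ee_rot"])
for p in((.054,.015,.146),(.054,-.015,.146),(.054,.015,.119),(.054,-.015,.119),(.03,.038,.016),(.03,-.038,.016)):
    q=(proj(s,T["tcp_pos"]+Rc.apply([-(p[0]-.0013),p[1],-(p[2]-.1554)]))-[215,195]+.5)*5.2;cv2.circle(a,tuple(int(v) for v in q),3,(255,0,255),1)
cv2.imwrite("pics/g5.png",a)
```

```text
blue (0.054, 0.015, 0.146) [652. 254.]
blue (0.054, -0.015, 0.146) [628. 278.]
blue (0.03, 0.038, 0.016) [642. 350.]
blue (0.03, -0.038, 0.016) [585. 411.]
white (0.054, 0.015, 0.146) [482. 424.]
white (0.054, -0.015, 0.146) [450. 456.]
white (0.03, 0.038, 0.016) [491. 512.]
white (0.03, -0.038, 0.016) [417. 590.]
rail top -0.005 0.06 [591. 289.]
rail top 0.005 0.06 [603. 294.]
rail top -0.005 0 [537. 341.]
rail top 0.005 0 [550. 347.]
rail top -0.005 -0.06 [479. 398.]
rail top 0.005 -0.06 [492. 404.]
```

View pics/g5.png

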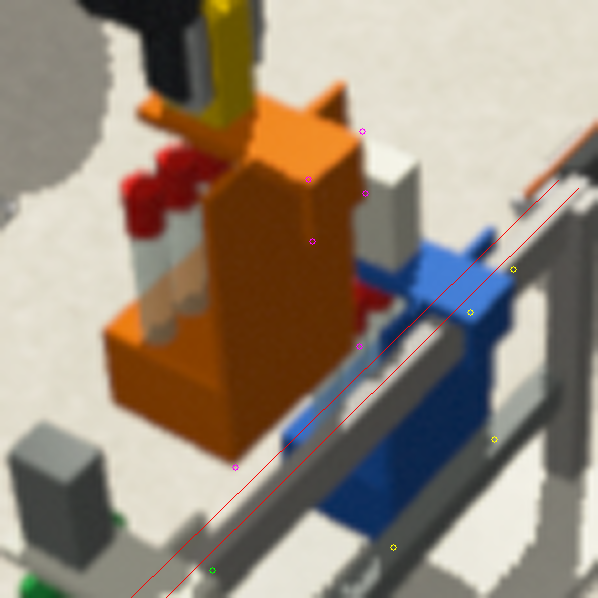

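The rail lines (red) fit, but blue's bridge corners appear about 13 crop px below prediction and orange's about 6. I'll measure the bridge top-face corners numerically and use the orange-to-blue difference.

```bash
cat > corners.py <<'E'
from h import *
def face(c,hlo,hhi,box,vmin,smin=80):
    x0,y0,x1,y1=box;K=8
    a=cv2.resize(c["color"][y0:y1,x0:x1],None,fx=K,fy=K,interpolation=cv2.INTER_CUBIC)
    m=cv2.inRange(cv2.cvtColor(a,cv2.COLOR_RGB2HSV),(hlo,smin,vmin),(hhi,255,255))
    m=cv2.morphologyEx(m,cv2.MORPH_OPEN,np.ones((9,9)))
    n=max(cv2.findContours(m,0,2)[0],key=cv2.contourArea)[:,0]
    f=lambda p:np.round((p+.5)/K-.5+[x0,y0],1)
    w=[f(n[np.argmax(n@d)].astype(float)) for d in(np.array([1,0]),np.array([-.35,1]),np.array([.9,1]))]
    return w,cv2.contourArea(n)/K/K,m
E
python3 - <<'E'
from corners import *
s=robot.capture("scene");T=robot.observe();Rc=R.from_euler("xyz",T["ee_rot"])
h=cv2.cvtColor(s["color"],cv2.COLOR_RGB2HSV)
# V samples: top face / end face
for n,p in(("org top",(272,224)),("org side",(270,250)),("blue top",(303,249)),("blue side",(295,285))):print(n,h[p[1],p[0]])
cp=lambda p:T["tcp_pos"]+Rc.apply([-(p[0]-.0013),p[1],-(p[2]-.1554)])
for n,a,g in(("org",(5,18,(250,205,300,260),185),cp),("blue",(105,120,(285,230,325,275),150),lambda p:rl(-.04+p[0],.0925+p[1],.035+p[2]))):
    w,A,m=face(s,*a);print(n,"seen right,bottom",w[0],w[1],"area",A,"pred",np.round(proj(s,g((.054,.015,.146))),1),np.round(proj(s,g((.054,-.015,.146))),1))
# rail profile across the top face at y=-0.03..: gray values along rail x
g=cv2.cvtColor(s["color"],cv2.COLOR_RGB2GRAY).astype(np.float32)
xs=np.arange(-.02,.0201,.002);acc=0
for y in np.arange(-.03,.0301,.004):
    q=np.array([proj(s,rl(x,y,.175)) for x in xs],np.float32);acc=acc+cv2.remap(g,q[:,:1],q[:,1:],1)[:,0]
print(np.c_[xs*1e3,acc/16].round(0).tolist())
E
```

```text
org top [ 15 217 241]
org side [ 14 247  96]
blue top [108 172 215]
blue side [108 218  76]
org seen right,bottom [283.9 221.8] [272.8 229.7] area 236.921875 pred [284.3 220.1] [273.8 229.2]
blue seen right,bottom [312.6 249.1] [304.4 256.2] area 176.1171875 pred [313.2 246.4] [305.  254.6]
[[-20.0, 57.0], [-18.0, 60.0], [-16.0, 80.0], [-14.0, 126.0], [-12.0, 159.0], [-10.0, 154.0], [-8.0, 138.0], [-6.0, 129.0], [-4.0, 121.0], [-2.0, 120.0], [-0.0, 123.0], [2.0, 128.0], [4.0, 133.0], [6.0, 128.0], [8.0, 104.0], [10.0, 78.0], [12.0, 70.0], [14.0, 69.0], [16.0, 69.0], [18.0, 69.0], [20.0, 67.0]]
```

Relative to blue and the rail's back edge, orange sits about 2 mm short in +x and about 4 mm too far in +y. I'll correct that and go down to just above the rail.

Emit:
play_rows(
  motion=[
    {"jaw": -1, "x": -0.0022, "y": -0.004, "z": 0.01, "ax": 0, "ay": 0, "az": 0.2},
    {"jaw": -1, "x": 0, "y": 0, "z": 0.025, "ax": 0, "ay": 0, "az": 0},
    {"jaw": -1, "x": 0, "y": 0, "z": 0.025, "ax": 0, "ay": 0, "az": 0},
    {"jaw": -1, "x": 0, "y": 0, "z": 0.018, "ax": 0, "ay": 0, "az": 0},
    {"jaw": -1, "x": 0, "y": 0, "z": 0, "ax": 0, "ay": 0, "az": 0},
  ],
)

```text
time: 8.3
tcp_pos: [0.584, -0.1508, 0.2333]
ee_rot: [3.14, -0.004, -3.115]
ft_force: [-0.8, 0.8, -3.3]
opening: 0.0193
grip_force: 60.1
```

Emit:
play_rows(
  motion=[
    {"jaw": -1, "x": 0, "y": 0, "z": 0, "ax": 0, "ay": 0, "az": 0},
    {"jaw": -1, "x": 0, "y": 0, "z": 0, "ax": 0, "ay": 0, "az": 0},
  ],
)

```text
time: 8.47
tcp_pos: [0.5855, -0.1512, 0.2388]
ee_rot: [-3.141, 0.002, -3.114]
ft_force: [-0.5, -0.2, -1.2]
opening: 0.019
grip_force: 60.1
```

Run:
```python
from corners import *
s=robot.capture("scene");T=robot.observe();Rc=R.from_euler("xyz",T["ee_rot"])
print(T["tcp_pos"],T["ft_force"],delta(rl(-.0407,0,.1904),tool(YR,0)))
cp=lambda p:T["tcp_pos"]+Rc.apply([-(p[0]-.0013),p[1],-(p[2]-.1554)])
for n,a,g in(("org",(5,18,(255,215,300,300),185),cp),("blue",(105,120,(285,230,325,275),150),lambda p:rl(-.04+p[0],.0925+p[1],.035+p[2]))):
    w,A,m=face(s,*a);P=[proj(s,g((.054,.015,.146))),proj(s,g((.054,-.015,.146)))]
    e=np.mean([w[0]-P[0],w[1]-P[1]],0);print(n,w[0],w[1],"area",A,"pred",np.round(P,1).tolist(),"err perp,along px",(e[0]+e[1])/2**.5,(e[0]-e[1])/2**.5)
cv2.imwrite("pics/g6.png",cv2.resize(s["color"][190:320,215:345,::-1],(598,598),interpolation=cv2.INTER_CUBIC))
```

```text
[ 0.58556479 -0.1512229   0.23898931] [-0.76117426  1.16462932 -2.03673725] (array([ 2.4,  2.2, 48.6]), array([-0.07,  0.16, -0.02]))
org [284.6 257.1] [274.3 265.2] area 230.2109375 pred [[285.3, 255.2], [275.4, 264.5]] err perp,along px 0.29530793187757687 -1.5377003712788642
blue [312.6 249.1] [304.1 256.1] area 176.3359375 pred [[313.2, 246.4], [305.0, 254.6]] err perp,along px 0.9466160317608086 -2.0317625955880905
```

View pics/g6.png

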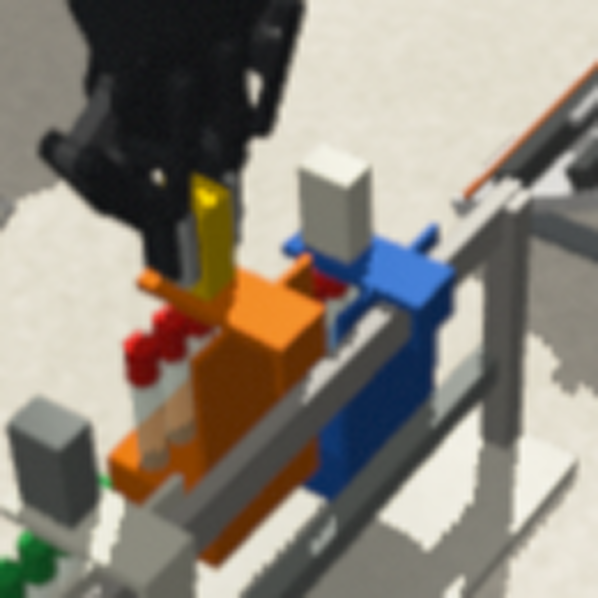

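Orange is now centred in the gap; its lip is still above the rail (bridge end at crop (300,330)), and the estimated origin is 41 mm in front. I descend, slowly near contact.

Emit:
play_rows(
  motion=[
    {"jaw": -1, "x": 0.0008, "y": 0, "z": 0.01, "ax": 0, "ay": 0, "az": 0},
    {"jaw": -1, "x": 0, "y": 0, "z": 0.01, "ax": 0, "ay": 0, "az": 0},
    {"jaw": -1, "x": 0, "y": 0, "z": 0.003, "ax": 0, "ay": 0, "az": 0},
    {"jaw": -1, "x": 0, "y": 0, "z": 0.003, "ax": 0, "ay": 0, "az": 0},
    {"jaw": -1, "x": 0, "y": 0, "z": 0, "ax": 0, "ay": 0, "az": 0},
  ],
)

```text
time: 8.93
tcp_pos: [0.584, -0.1508, 0.2104]
ee_rot: [3.141, -0.0, -3.114]
ft_force: [-0.1, 0.7, -2.0]
opening: 0.0192
grip_force: 60.1
```

Emit:
play_rows(
  motion=[
    {"jaw": -1, "x": 0, "y": 0, "z": 0.002, "ax": 0, "ay": 0, "az": 0},
    {"jaw": -1, "x": 0, "y": 0, "z": 0.002, "ax": 0, "ay": 0, "az": 0},
    {"jaw": -1, "x": 0, "y": 0, "z": 0, "ax": 0, "ay": 0, "az": 0},
  ],
)

```text
time: 9.18
tcp_pos: [0.5841, -0.1509, 0.207]
ee_rot: [-3.141, 0.0, -3.114]
ft_force: [1.1, -0.2, -2.5]
opening: 0.0193
grip_force: 60.1
```

Emit:
play_rows(
  motion=[
    {"jaw": -1, "x": 0, "y": 0, "z": 0.003, "ax": 0, "ay": 0, "az": 0},
    {"jaw": -1, "x": 0, "y": 0, "z": 0.003, "ax": 0, "ay": 0, "az": 0},
    {"jaw": -1, "x": 0, "y": 0, "z": 0.002, "ax": 0, "ay": 0, "az": 0},
    {"jaw": -1, "x": 0, "y": 0, "z": 0, "ax": 0, "ay": 0, "az": 0},
  ],
)

```text
time: 9.52
tcp_pos: [0.584, -0.1509, 0.1986]
ee_rot: [-3.142, -0.0, -3.114]
ft_force: [0.6, -0.0, -1.6]
opening: 0.0193
grip_force: 60.2
```

Emit:
play_rows(
  motion=[
    {"jaw": -1, "x": 0, "y": 0, "z": 0.002, "ax": 0, "ay": 0, "az": 0},
    {"jaw": -1, "x": 0, "y": 0, "z": 0.002, "ax": 0, "ay": 0, "az": 0},
    {"jaw": -1, "x": 0, "y": 0, "z": 0, "ax": 0, "ay": 0, "az": 0},
  ],
)

```text
time: 9.77
tcp_pos: [0.5841, -0.1509, 0.1947]
ee_rot: [-3.141, 0.0, -3.114]
ft_force: [0.7, 0.9, -2.8]
opening: 0.0192
grip_force: 60.2
```

Emit:
play_rows(
  motion=[
    {"jaw": -1, "x": 0, "y": 0, "z": 0.0015, "ax": 0, "ay": 0, "az": 0},
    {"jaw": -1, "x": 0, "y": 0, "z": 0.0015, "ax": 0, "ay": 0, "az": 0},
    {"jaw": -1, "x": 0, "y": 0, "z": 0, "ax": 0, "ay": 0, "az": 0},
  ],
)

```text
time: 10.02
tcp_pos: [0.5841, -0.1509, 0.1919]
ee_rot: [-3.141, 0.0, -3.114]
ft_force: [0.3, -0.3, -2.0]
opening: 0.0195
grip_force: 60.2
```

Run:
```python
from corners import *
s=robot.capture("scene");T=robot.observe();Rc=R.from_euler("xyz",T["ee_rot"])
print(T["tcp_pos"],T["ft_force"],delta(rl(-.0407,0,.1904),tool(YR,0)))
cp=lambda p:T["tcp_pos"]+Rc.apply([-(p[0]-.0013),p[1],-(p[2]-.1554)])
for n,a,g in(("org",(5,18,(255,215,300,300),185),cp),("blue",(105,120,(285,230,325,275),150),lambda p:rl(-.04+p[0],.0925+p[1],.035+p[2]))):
    w,A,m=face(s,*a);P=[proj(s,g((.054,.015,.146))),proj(s,g((.054,-.015,.146)))]
    e=np.mean([w[0]-P[0],w[1]-P[1]],0);print(n,w[0],w[1],"area",A,"pred",np.round(P,1).tolist(),e)
```

```text
[ 0.58412193 -0.15090591  0.19199548] [-0.61321274  0.2498064  -2.79422718] (array([0.9, 1.8, 1.6]), array([-0.01,  0.01, -0.01]))
org [285.1 274.2] [275.1 282.8] area 222.6953125 pred [[285.5, 272.7], [276.1, 282.1]] [-0.70640343  1.07194427]
blue [312.6 248.9] [304.1 256.1] area 176.25 pred [[313.2, 246.4], [305.0, 254.6]] [-0.76731449  2.00603172]
```

Emit:
play_rows(
  motion=[
    {"jaw": -1, "x": 0, "y": 0, "z": 0.001, "ax": 0, "ay": 0, "az": 0},
    {"jaw": -1, "x": 0, "y": 0, "z": 0.001, "ax": 0, "ay": 0, "az": 0},
    {"jaw": -1, "x": 0, "y": 0, "z": 0, "ax": 0, "ay": 0, "az": 0},
  ],
)

```text
time: 10.32
tcp_pos: [0.5843, -0.151, 0.1908]
ee_rot: [-3.141, 0.001, -3.114]
ft_force: [-2.9, -0.3, 1.4]
opening: 0.0193
grip_force: 60.9
```

Emit:
play_rows(
  motion=[
    {"jaw": -1, "x": 0, "y": 0, "z": 0.001, "ax": 0, "ay": 0, "az": 0},
    {"jaw": -1, "x": 0, "y": 0, "z": 0, "ax": 0, "ay": 0, "az": 0},
  ],
)

```text
time: 10.48
tcp_pos: [0.5843, -0.151, 0.1906]
ee_rot: [-3.141, 0.002, -3.114]
ft_force: [-8.6, 1.0, 11.8]
opening: 0.0193
grip_force: 62.5
```

Contact is at TCP z 0.191, as expected for full seating. I ease off the press, then open half way.

Emit:
play_rows(
  motion=[
    {"jaw": -1, "x": 0, "y": 0, "z": -0.001, "ax": 0, "ay": 0, "az": 0},
    {"jaw": -1, "x": 0, "y": 0, "z": 0, "ax": 0, "ay": 0, "az": 0},
    {"jaw": -1, "x": 0, "y": 0, "z": 0, "ax": 0, "ay": 0, "az": 0},
  ],
  newtons=20,
)

```text
time: 10.73
tcp_pos: [0.5843, -0.151, 0.1907]
ee_rot: [-3.141, 0.001, -3.114]
ft_force: [-3.5, -0.3, 6.7]
opening: 0.0196
grip_force: 61.6
```

Emit:
play_rows(
  motion=[
    {"jaw": 0, "x": 0, "y": 0, "z": 0, "ax": 0, "ay": 0, "az": 0},
    {"jaw": 0, "x": 0, "y": 0, "z": 0, "ax": 0, "ay": 0, "az": 0},
    {"jaw": 0, "x": 0, "y": 0, "z": 0, "ax": 0, "ay": 0, "az": 0},
    {"jaw": 0, "x": 0, "y": 0, "z": 0, "ax": 0, "ay": 0, "az": 0},
    {"jaw": 0, "x": 0, "y": 0, "z": 0, "ax": 0, "ay": 0, "az": 0},
  ],
)

```text
time: 11.15
tcp_pos: [0.5842, -0.1509, 0.1901]
ee_rot: [-3.141, 0.0, -3.114]
ft_force: [0.8, 0.1, 0.0]
opening: 0.0427
grip_force: 0.0
```

Run:
```python
from corners import *
s=robot.capture("scene");T=robot.observe()
print(T["tcp_pos"],T["ft_force"],T["opening"])
for n,a in(("org",(5,18,(255,215,300,300),185)),("blue",(105,120,(285,230,325,275),150))):
    w,A,m=face(s,*a);print(n,w[0],w[1],A)
```

```text
[ 0.58420023 -0.15095093  0.19011714] [0.3123023  0.20487621 0.08193111] 0.04299002026584782
org [284.7 274.8] [275.1 282.9] 150.234375
blue [312.6 248.9] [304.1 256.1] 176.71875
```

Released, and the caddy stayed put. Now I retreat straight up, then away.

Emit:
play_rows(
  motion=[
    {"jaw": 0, "x": 0, "y": 0, "z": -0.01, "ax": 0, "ay": 0, "az": 0},
    {"jaw": 0, "x": 0, "y": 0, "z": -0.015, "ax": 0, "ay": 0, "az": 0},
    {"jaw": 0, "x": 0, "y": 0, "z": -0.025, "ax": 0, "ay": 0, "az": 0},
    {"jaw": 0, "x": 0, "y": 0, "z": -0.035, "ax": 0, "ay": 0, "az": 0},
    {"jaw": 0, "x": 0, "y": 0, "z": -0.035, "ax": 0, "ay": 0, "az": 0},
  ],
)

```text
time: 11.62
tcp_pos: [0.5837, -0.1507, 0.312]
ee_rot: [-3.141, -0.0, -3.114]
ft_force: [-0.2, -0.5, 0.5]
opening: 0.0425
grip_force: 0.0
```

Emit:
play_rows(
  motion=[
    {"jaw": 0, "x": 0.02, "y": 0, "z": -0.03, "ax": 0, "ay": 0, "az": 0},
    {"jaw": 0, "x": 0.04, "y": 0, "z": 0, "ax": 0, "ay": 0, "az": 0},
    {"jaw": 0, "x": 0.04, "y": 0, "z": 0, "ax": 0, "ay": 0, "az": 0},
    {"jaw": 0, "x": 0.04, "y": 0, "z": 0, "ax": 0, "ay": 0, "az": 0},
    {"jaw": 0, "x": 0.03, "y": 0, "z": 0, "ax": 0, "ay": 0, "az": 0},
  ],
)

```text
time: 12.03
tcp_pos: [0.4117, -0.1551, 0.341]
ee_rot: [-3.14, 0.001, -3.114]
ft_force: [0.3, -0.4, 0.5]
opening: 0.0423
grip_force: 0.0
```

Emit:
play_rows(
  motion=[
    {"jaw": 0, "x": 0.035, "y": 0, "z": 0, "ax": 0, "ay": 0, "az": 0},
    {"jaw": 0, "x": 0.03, "y": 0, "z": 0, "ax": 0, "ay": 0, "az": 0},
    {"jaw": 0, "x": 0, "y": 0, "z": 0, "ax": 0, "ay": 0, "az": 0},
    {"jaw": 0, "x": 0, "y": 0, "z": 0, "ax": 0, "ay": 0, "az": 0},
    {"jaw": 0, "x": 0, "y": 0, "z": 0, "ax": 0, "ay": 0, "az": 0},
  ],
)

```text
time: 12.45
tcp_pos: [0.3494, -0.1574, 0.3408]
ee_rot: [-3.141, 0.002, -3.115]
ft_force: [0.0, -0.3, 0.6]
opening: 0.0425
grip_force: 0.0
```

Run:
```python
from corners import *
c=robot.capture("top");s=robot.capture("scene")
for n,a in(("org",(5,18,(255,215,300,300),185)),("blue",(105,120,(285,230,325,275),150))):
    w,A,m=face(s,*a);print(n,w[0],w[1],A)
a=c["color"][180:290,295:460,::-1];b=s["color"][200:400,180:400,::-1]
im=np.zeros((400,790,3),np.uint8);im[:260,:390]=cv2.resize(a,(390,260),interpolation=cv2.INTER_CUBIC);im[:355,400:]=cv2.resize(b,(390,355),interpolation=cv2.INTER_CUBIC)
cv2.imwrite("pics/g7.png",im)
```

```text
org [284.6 274.8] [275.1 282.9] 229.375
blue [312.4 249.1] [303.9 255.9] 172.9609375
```

View pics/g7.png

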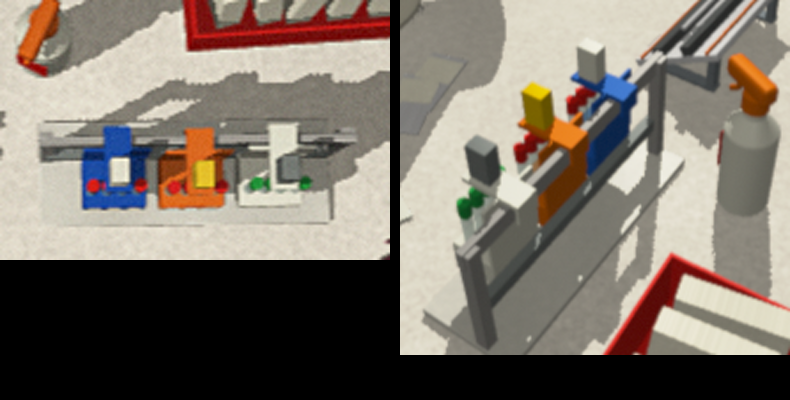

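The orange caddy hangs upright on the rail (top crop (195,180)), hooked like its neighbours. Blue, white and the spray bottle are unmoved, and the arm is clear. I'm handing it in.

```bash
python3 -c "
from bench import robot
print(robot.finish_job())"
```

```text
the job is handed in; nothing more can be done
None
```

The orange caddy was slid to the bay, lifted off, and now hangs upright, fully down and released between the blue and white caddies, with both of them and the spray bottle unmoved; I handed the job in at about 12.5 s, and no verdict came back.

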